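Index the rotary stage and hold a slide flush on its sloped face

ROBOT

A 6-joint arm with a two-finger parallel gripper is mounted at the origin on the work surface. World frame = base frame: x ahead of the robot, y to its left, z up, the work surface at z = 0. Lengths are in m, angles in rad, forces in N, time in s.
With the tool pointing down it reaches from about 0.2 to 0.875 m from the base axis. Payload 3.4 kg.
Tool frame: the origin (TCP) lies between the finger pads; the fingertips stand 8 mm ahead of it and the grasp point (between the pads) lies 11 mm behind it; z points along the fingers, y is the direction in which the jaws open and shut (so a half turn about z gives the same grasp; the last joint's range is limited). The gripper opens to 94 mm and grips with 3 to 60 N. Pads are 16 mm wide; open, the fingers measure 119 mm over their backs; the gripper's body (75 mm by 177 mm) begins 78 mm behind the grasp point.
Start: joints at [1.202, 0.276, 1.505, -0, 1.361, -0.121], TCP at [0.141, 0.557, 0.213] pointing down, gripper open.
Joint ranges: [-2.89, 2.89], [-0.75, 2.08], [0.22, 2.7], [-1.18, 4.32], [0.11, 2.71], [-2.7, 2.7]. Speed limits (rad/s): [2.57, 2.57, 3.14, 3.14, 3.14, 3.14].

INTERFACE

Orientations are given as a unit quaternion [x, y, z, w].
In Python, from station import bot gives the robot as it stands. The module is installed in compiled form; this text tells all that it offers.
- The arm moves only by the tool carry_out, never from a script. Its argument "targets" is a list of rows, each a list of 3 entries, a list of its own where there are three numbers: the shift along the tool's x, y, z in cm, then the turn, a rotation vector about the tool's x, y, z in degrees, then the closure, from -1 (fully open) to 1 (shut). In form: [[[dx, dy, dz], [ax, ay, az], claw], ...]. A call has 1 to 20 rows; each row is the pose to reach, as a shift and turn from the pose commanded when the call began, along the tool's axes at that moment; what a row does not reach only later rows make up. A row lasts 1/8 s, in which the tool goes at most 62.5 mm and 10.7 degrees, less where a joint would pass 70% of its speed; a pose out of reach is approached as far as the arm can. A call with a gripper value outside its range is refused whole. The fingers move at their own pace and stop on an object; the grip force is fixed at half the most. Time passes only in rows, so rows that repeat a pose let the fingers close. It gives the time, the measured TCP pose, the force and the opening at its end, in the units of the state.
- bot.read_state(): the state, without advancing time (a new reading comes with each control period).
- bot.snapshot(name): name is "scene" or "side" or "wrist"; returns the picture (400x640x3 uint8, blue, green, red); there is no depth.
- bot.camera_model(name): a dict with "intrinsics" (3x3 intrinsics, pixels), "world_to_cam" (4x4, takes a point from world to camera coordinates); the wrist camera has in their place "hand_eye" (4x4, takes a point from camera to tool coordinates, whose origin is the TCP and whose axes are the flange's). Camera axes: x right, y up, looking along -z (the intrinsics and any distortion apply to the point x, -y, -z); pixel columns grow to the right and rows downward; lengths in m; the calibration is good to about 2 mm. A picture is of the moment at which its call begins: read the wrist's pose just before it. camera_model takes no time and is no camera call.
- bot.close_job(): hands the job in, once; it reports no verdict.
Trained networks look in the newest picture that a camera, given by its name, has taken for a name from the list of things; names that differ only in an ending like _2 or _b are one class to them, and where a whole thing is asked for, a point or a joint stands for the part that bears it (a point fixed in the world has none). Each returns a list of dicts, best first, with "confidence" (0 to 1); they miss things now and then, are a little off and sometimes report something else, mostly with a low value. They report only what shows in the picture. A call takes as long as a camera call. They do not tell look-alikes from the thing itself.
- bot.look_for(camera, name): "box" ([centre column, centre row, width, height] in pixels, round what is visible of it).
- bot.place_of(camera, name): "uv" ([column, row] in pixels: a listed point, or the origin of a listed thing).
The state is a dict: "time_s": time; "q": joint angles; "qvel": joint speeds; "joint_torque": joint torques, N m; "tool_pos": TCP position; "eef_rot": TCP orientation; "contact_force": force on the tool from outside, world axes, zero at the start; "wrist_torque": the same for the moment, N m; "opening": finger opening in m.
Only numpy, scipy, OpenCV 4.12 (cv2) and the standard library are available. Lean on these libraries where they do the work, as an engineer would, in place of code of your own. Each camera call takes 0.05 s, during which the arm holds its last target. There are 200 camera calls.

TASK

Lift the red plunger knob of the rotary stage, turn the stage by it until the plunger stands over the notch with the green mark, and let it drop fully home. Then take the purple slide carrier from the tray by its fin, tilt it to match the stage's sloped pale face, and press its flat underside gently flush onto the middle of the face, covering the black window with its long side along the window. Finish while still gripping the carrier and holding it pressed there with a light steady push; leave the grey carrier and the other things on the bench alone.

Things in the scene. Friction and masses are not known exactly. Their poses are not given: they have to be found in the camera images.
- indexer: round white fixed base of the rotary stage, 284 mm wide; origin under its centre, on the upright turning axis. Its steel index ring (mean radius 115 mm, top 32 mm above the table) has one tight notch, 13 mm wide, 12 mm deep, in the base's own +y direction, a green mark outside it, and a long parking gap. In the working position the sloped face looks to the base's -x, roughly at the robot
- turret (a joint): turning angle of the stage about the upright axis, rad, counter-clockwise from above positive: 0 = working position (plunger over the working notch). Starts parked at 0.85 to 1.2; end stops at -0.1 and 1.3. Turns easily (about 1 N at the knob) once the plunger is lifted; otherwise the plunger locks it. The notch leaves about 0.02 rad of play
- plunger (a joint): lift of the sprung index plunger, m: 0 = home (pin down in a notch), 0.010 = pin riding on the ring's top, 0.018 = upper stop. Lifting takes 3.5 to 6.5 N; the spring drives it down when let go. The stage carries it round, 115 mm from the turning axis, in the stage's own +y direction
- plunger_knob (a point): centre of the red round knob on top of the plunger (22 mm diameter, 24 mm tall, upright; centre 78 mm above the table when home). Grip it from above; the blue arm under it reaches up to 50 mm above the table. Its pin is 8 mm thick with a round tip
- platen: plate with a sloped face of firm pale rubber (gives under 0.5 mm), 100 mm (y) x 56 mm (x), 12 mm thick, between two blue cheeks; origin at the face's centre, 85 mm above the table on the axis; z out of the face, y level, -x downhill. Slope 0.2 to 0.56 rad, clamped stiff. Black window 14 x 56 mm in its middle. Cheeks 57 to 65 mm either side rise 3 mm above the centre
- slide: purple slide carrier with a glass slide: flat plate 34 mm (x) x 84 mm (y), 5 mm thick, an upright grip fin in the middle of its upper side, 24 mm (x) x 12 mm (y), 5 to 39 mm above the underside; 40 to 85 g. Origin at the centre of the flat underside, z up along the fin. Starts lying in the tray; grip the fin across its 12 mm from above. Symmetric under a half turn
- spare: grey slide carrier of the same shape lying in the same tray; not wanted
- tray: white fixed tray, 180 mm (x) by 110 mm (y), rim 10 mm high, inner floor 4 mm above the table; origin at the centre of its underside. The two carriers lie in it 84 mm apart along its x, either one first
- dropper: amber glass dropper bottle with black cap, 32 mm across, 65 mm tall; origin at the centre of its underside; a bystander
- reagent: white reagent bottle with blue cap, 66 mm across, 140 mm tall; origin at the centre of its underside; a bystander
- jar: clear jar with red cap, 60 mm across, 75 mm tall; origin at the centre of its underside; a bystander
- slide_box: blue plastic slide box, 85 x 100 x 34 mm; origin at the centre of its underside; a bystander
- tube_rack: grey sample tube rack with a few purple-capped tubes, 26 x 200 mm, 84 mm tall; origin at the centre of its underside; a bystander
Things that resemble listed ones, but are neither listed nor needed, are in the scene too. There is more than one size of the slide; the job needs the largest.

How it is judged:
On the way, in this order (a step that is already met when the one before it is completed fails the run):
1. the plunger is lifted clear of the ring (value of joint plunger above 0.0105 m), for 0.1 s.
2. the stage is in its working position with the plunger dropped home and let go (value of joint plunger below 0.002 m and value of joint turret between -0.05 and 0.05 rad and distance between the grasp point and plunger_knob above 0.03 m), for 0.2 s.
3. the purple carrier is lifted out of the tray in the fingers (height (world z) of slide above 0.03 m and contact force between the fingers and slide above 1 N), for 0.2 s.
At the end, for the whole second after the job is handed in: Stage within 0.05 rad of its working position, plunger home (2 mm). Purple carrier gripped and pressed on the sloped face with over 2 N, still, underside within 3 mm of the face and 0.05 rad of its slope, centred within 10 mm each way, long side within 0.15 rad of the face's (value of joint plunger below 0.002 m and value of joint turret between -0.05 and 0.05 rad and x of slide in the frame of platen between -0.01 and 0.01 m and y of slide in the frame of platen between -0.01 and 0.01 m and z of slide in the frame of platen between -0.003 and 0.003 m and angle between the z axis of slide and the z axis of platen, either way round below 0.05 rad and angle between the y axis of slide and the y axis of platen, either way round below 0.15 rad and contact force between slide and platen above 2 N and contact force between the fingers and slide above 1 N and linear speed of slide below 0.02 m/s); the arm keeps its last pose, push and grip.
It fails at once if the slide is pressed on the face with more than 40 N (contact force between slide and platen above 40 N).
It fails at once if the grey carrier is moved by more than 15 mm (distance of spare from where it was at the start of the episode above 0.015 m).
It fails at once if a bottle, the jar, the slide box or the tube rack is moved by more than 20 mm (distance of any of dropper, reagent, jar, slide_box, tube_rack from where it was at the start of the episode above 0.02 m).
It also fails if it takes over 54 s, if anything falls off the work surface, if the arm or the gripper's body presses on something with over 40 N, if the wrist force passes 120 N, or if a joint passes its speed limit or range.

## Working session

There is one attempt and no reset: what is moved stays moved. The work goes in short steps, Python scripts to look and compute and a tool call to move; the robot and the scene stay as the last step left them, time stands still between calls to the robot, and variables do not carry over. Pictures are saved under pics/ and viewed, about 8 in all and at most 12, crops included, and the job is handed in when it is done.

Besides the shell and the picture viewer there is one more tool, called after "Call:" in YAML: its name, and indented under it one key for each argument. carry_out: Moves the arm, as the interface text tells. Its arguments: {"type":"object","properties":{"targets":{"type":"array","items":{"type":"array"}}},"required":["targets"]}

```bash
mkdir -p pics; cat > h.py <<'E'
import numpy as np, cv2
from station import bot
from scipy.spatial.transform import Rotation as R
def T_tool(s):
    T=np.eye(4);T[:3,:3]=R.from_quat(s["eef_rot"]).as_matrix();T[:3,3]=s["tool_pos"];return T
def w2c(cam,s=None):
    m=bot.camera_model(cam); K=np.array(m["intrinsics"])
    if cam!="wrist": return K,np.array(m["world_to_cam"]),m
    return K,np.linalg.inv(T_tool(s)@np.array(m["hand_eye"])),m
def proj(cam,p,s=None):
    K,W,_=w2c(cam,s);c=(W@np.c_[np.atleast_2d(p),np.ones(len(np.atleast_2d(p)))].T)[:3]
    q=K@np.array([c[0],-c[1],-c[2]]);return (q[:2]/q[2]).T
def ray(cam,uv,s=None):
    K,W,_=w2c(cam,s);d=np.linalg.inv(K)@np.array([uv[0],uv[1],1.]);C=np.linalg.inv(W)
    return C[:3,3],C[:3,:3]@np.array([d[0],-d[1],-d[2]])
def atz(cam,uv,z,s=None):
    o,d=ray(cam,uv,s);return o+d*(z-o[2])/d[2]
def tri(rays):
    A=0;b=0
    for o,d in rays:
        d=d/np.linalg.norm(d);P=np.eye(3)-np.outer(d,d);A=A+P;b=b+P@o
    x=np.linalg.solve(A,b);return x,[np.linalg.norm((np.eye(3)-np.outer(d,d)/(d@d))@(x-o)) for o,d in rays]
E
cat > a.py <<'E'
from h import *
s=bot.read_state();print({k:np.round(v,3) for k,v in s.items()})
ims=[]
for c in ("scene","side"):
    im=bot.snapshot(c);cv2.imwrite(f"pics/{c}0.png",im);m=bot.camera_model(c)
    print(c,[k for k in m],np.round(m["intrinsics"],1).tolist(),np.round(np.linalg.inv(m["world_to_cam"])[:3,3],3))
    for n in ("plunger_knob","indexer","platen","slide","spare","tray"):
        print(c,n,[(np.round(r["uv"],1).tolist(),round(r["confidence"],2)) for r in bot.place_of(c,n)[:4]])
E
python3 a.py
```

```text
{'time_s': np.float64(0.0), 'q': array([ 1.202,  0.277,  1.506, -0.   ,  1.361, -0.121]), 'qvel': array([ 0.   , -0.001, -0.   ,  0.   , -0.   , -0.001]), 'joint_torque': array([-1.0000e-03, -4.0459e+01, -2.3723e+01,  7.0000e-02,  3.4000e-02,
       -0.0000e+00]), 'tool_pos': array([0.141, 0.557, 0.213]), 'eef_rot': array([ 0.124,  0.992, -0.001, -0.   ]), 'contact_force': array([ 0.166,  0.312, -0.079]), 'wrist_torque': array([ 0.03 , -0.043, -0.024]), 'opening': np.float64(0.094)}
scene ['intrinsics', 'world_to_cam'] [[420.9, 0.0, 315.5], [0.0, 420.9, 194.3], [0.0, 0.0, 1.0]] [1.345 0.108 0.728]
scene plunger_knob [([366.0, 176.3], 0.67)]
scene indexer [([343.1, 221.6], 0.96)]
scene platen [([174.7, 249.2], 0.43)]
scene slide [([250.5, 168.5], 0.64), ([168.9, 195.8], 0.42), ([341.3, 197.4], 0.28)]
scene spare [([216.4, 208.3], 0.76)]
scene tray [([224.0, 199.7], 0.72)]
side ['intrinsics', 'world_to_cam'] [[440.0, 0.0, 325.6], [0.0, 440.0, 197.5], [0.0, 0.0, 1.0]] [-0.028 -0.674  0.645]
side plunger_knob [([310.7, 214.9], 0.66), ([265.3, 193.2], 0.48)]
side indexer [([311.9, 215.3], 0.68)]
side platen [([313.7, 187.3], 0.65)]
side slide [([443.9, 331.5], 0.92), ([318.0, 310.9], 0.88), ([377.8, 291.4], 0.67)]
side spare [([410.7, 279.7], 0.91)]
side tray [([392.1, 283.8], 0.78), ([470.5, 262.3], 0.26)]
```

View pics/scene0.png

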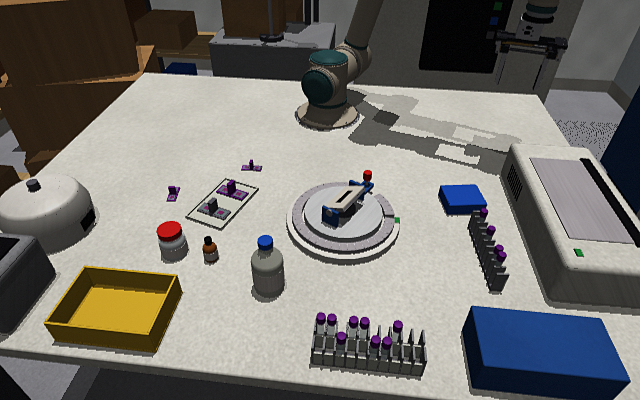

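View pics/side0.png

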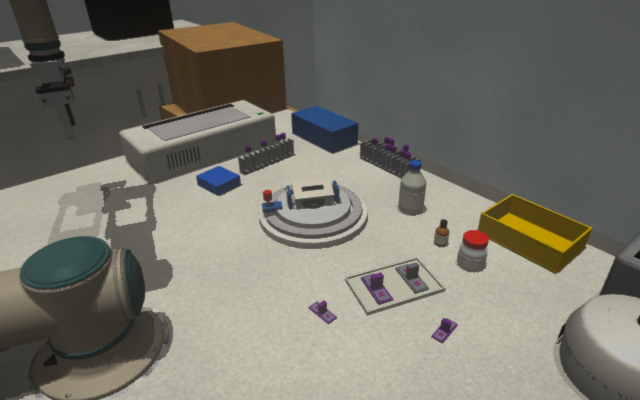

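The scene picture shows the stage at (343,218), the red knob at (367,175) and the green mark at (397,220). The tray is at (222,203), with the purple carrier at (233,187) and the grey one at (213,208). In the side picture the knob is at (267,194), the purple carrier at (377,290) and the grey at (411,277).

There are three purple candidates in the scene picture: (250,167), (172,193) and (233,187). Only (233,187) is in the tray and it is the largest; the other two are small look-alikes on the bench.

```bash
cat > b.py <<'E'
from h import *
def comps(im,lo,hi,box,mn=4):
    hsv=cv2.cvtColor(im,cv2.COLOR_BGR2HSV);m=cv2.inRange(hsv,lo,hi);k=np.zeros_like(m);x0,y0,x1,y1=box;k[y0:y1,x0:x1]=1
    n,l,st,c=cv2.connectedComponentsWithStats(m*k)
    return [(c[i].round(1).tolist(),st[i].tolist()) for i in range(1,n) if st[i,4]>=mn]
S=cv2.imread("pics/scene0.png");D=cv2.imread("pics/side0.png")
print("red",comps(S,(0,140,90),(8,255,255),(340,160,390,190)),comps(D,(0,140,90),(8,255,255),(250,180,285,205)))
print("green",comps(S,(45,100,40),(85,255,255),(380,205,410,230)),comps(D,(45,80,40),(85,255,255),(240,180,380,250)))
print("purple",comps(S,(135,80,40),(165,255,255),(160,150,265,220)),comps(D,(135,80,40),(165,255,255),(300,260,460,345)))
ix,e=tri([ray("scene",(343.1,221.6)),ray("side",(311.9,215.3))]);print("indexer",ix,e)
for n,a,b in (("tray",(224,199.7),(392.1,283.8)),("spare",(216.4,208.3),(410.7,279.7)),("slide?",(233,192),(377.8,291.4)),("sm1",(250.5,168.5),(318,310.9)),("sm2",(168.9,195.8),(443.9,331.5))):
    print(n,*tri([ray("scene",a),ray("side",b)]))
a=cv2.resize(S[150:260,160:410],None,fx=3,fy=3,interpolation=cv2.INTER_CUBIC);b=cv2.resize(D[170:340,250:460],None,fx=3,fy=3)[:,:]
b=cv2.resize(D[175:345,250:460],(int(210*1.5),int(170*1.5)))
cv2.imwrite("pics/c1.png",a)
E
python3 b.py
```

```text
red [([367.6, 172.0], [364, 170, 8, 5, 33])] [([266.8, 191.8], [264, 190, 7, 5, 28])]
green [([397.0, 219.8], [395, 217, 5, 6, 27])] []
purple [([250.5, 161.0], [249, 160, 4, 3, 8]), ([245.0, 167.4], [241, 165, 9, 5, 24]), ([255.4, 167.2], [253, 166, 6, 4, 16]), ([259.2, 168.9], [256, 166, 6, 5, 10]), ([230.0, 181.9], [227, 179, 7, 6, 24]), ([232.9, 192.9], [216, 185, 33, 15, 104]), ([173.3, 192.7], [167, 186, 13, 15, 55]), ([225.1, 189.1], [223, 188, 5, 3, 14]), ([171.4, 196.2], [170, 195, 4, 3, 8]), ([206.1, 207.4], [204, 206, 5, 4, 15]), ([220.4, 212.2], [218, 211, 6, 4, 16])] [([405.0, 270.2], [404, 269, 3, 4, 10]), ([376.4, 275.4], [371, 273, 12, 6, 42]), ([376.5, 292.3], [362, 277, 31, 27, 117]), ([369.6, 279.8], [369, 279, 2, 3, 5]), ([416.6, 283.0], [414, 281, 7, 5, 22]), ([380.9, 293.7], [378, 291, 7, 6, 26]), ([321.4, 303.4], [318, 301, 8, 6, 24]), ([321.7, 315.4], [309, 307, 27, 16, 52]), ([316.6, 307.2], [315, 306, 4, 4, 9]), ([327.2, 315.2], [325, 314, 5, 4, 13]), ([446.7, 321.2], [442, 319, 10, 6, 38]), ([443.8, 333.1], [432, 323, 25, 20, 95]), ([440.7, 333.8], [438, 332, 6, 5, 18])]
indexer [ 0.55647742  0.09650683 -0.00078463] [np.float64(1.8692840397900113e-07), np.float64(1.86928403959697e-07)]
tray [ 0.5184532  -0.2243218   0.00611735] [np.float64(0.0007448284994035073), np.float64(0.0007448284994034963)]
spare [ 0.55678245 -0.2373158   0.00578103] [np.float64(0.0045501181549126935), np.float64(0.004550118154912799)]
slide? [ 0.48143206 -0.21402135  0.00185229] [np.float64(0.004628087987635279), np.float64(0.004628087987635317)]
sm1 [ 3.56587920e-01 -1.85626817e-01  1.09132224e-04] [np.float64(0.005543546703302036), np.float64(0.005543546703302003)]
sm2 [ 0.5076111  -0.37570933 -0.00276479] [np.float64(0.005700054496817045), np.float64(0.00570005449681702)]
```

View pics/c1.png

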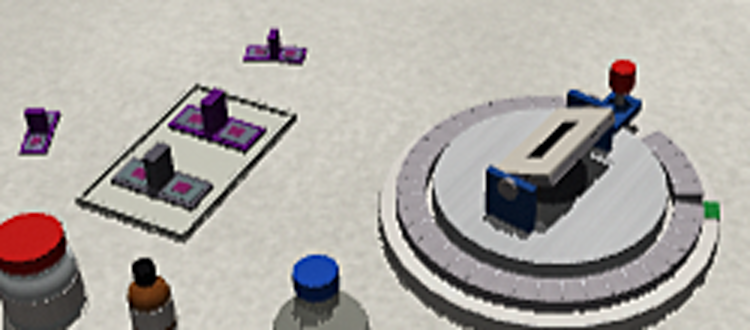

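```bash
cat > c.py <<'E'
from h import *
k,e=tri([ray("scene",(367.8,175.3)),ray("side",(267,194.2))]);print("knob mid",k,e)
k2,e=tri([ray("scene",(367.6,172)),ray("side",(266.8,191.8))]);print("knob top",k2,e)
g=[atz("scene",(397,219.8),z) for z in (0.02,0.03)];print("green",g)
c=np.array([.5565,.0965])
for gg in g: d=gg[:2]-c;print(np.hypot(*d),"yaw",np.arctan2(d[1],d[0])-np.pi/2)
d=k[:2]-c;print("knob r",np.hypot(*d),"ang",np.arctan2(d[1],d[0])-np.pi/2)
s=bot.read_state();T=np.linalg.inv(T_tool(s))
t=np.array([*(.5*(k+k2))[:2],.17]);print("above knob, tool cm",(T@[*t,1])[:3]*100)
print(T_tool(s)[:3,:3].round(3))
print(bot.camera_model("wrist"))
E
python3 c.py
```

```text
knob mid [0.4581477  0.15028233 0.07815175] [np.float64(5.4834739524232905e-05), np.float64(5.483473952413432e-05)]
knob top [0.4566771  0.14851986 0.08697622] [np.float64(0.0006630463680560879), np.float64(0.0006630463680560452)]
green [array([0.55575708, 0.22945864, 0.02      ]), array([0.56690926, 0.22774935, 0.03      ])]
0.1329607122342544 yaw 0.0055875511438203684
0.13166147360541638 yaw -0.07914335419359331
knob r 0.11209689690968776 ang 1.070387466030092
above knob, tool cm [-40.67868576 -31.80027338   4.34508583]
[[-0.969  0.245  0.   ]
 [ 0.245  0.969  0.   ]
 [-0.     0.    -1.   ]]
{'intrinsics': array([[299.06734307,   0.        , 316.33390868],
       [  0.        , 299.06734307, 195.56711252],
       [  0.        ,   0.        ,   1.        ]]), 'hand_eye': array([[-1.07713901e-03,  9.67563856e-01,  2.52624276e-01,
         7.34268682e-02],
       [ 9.99999419e-01,  1.05119883e-03,  2.37650931e-04,
        -5.31342096e-04],
       [-3.56158911e-05,  2.52624385e-01, -9.67564426e-01,
        -1.70294391e-01],
       [ 0.00000000e+00,  0.00000000e+00,  0.00000000e+00,
         1.00000000e+00]])}
```

Call:
carry_out:
  targets:
    - [[-40.7,-31.8,1.3],[0,0,15],-0.2]
    - [[-40.7,-31.8,1.3],[0,0,15],-0.2]
    - [[-40.7,-31.8,1.3],[0,0,15],-0.2]
    - [[-40.7,-31.8,1.3],[0,0,15],-0.2]
    - [[-40.7,-31.8,1.3],[0,0,15],-0.2]
    - [[-40.7,-31.8,1.3],[0,0,15],-0.2]
    - [[-40.7,-31.8,1.3],[0,0,15],-0.2]
    - [[-40.7,-31.8,1.3],[0,0,15],-0.2]
    - [[-40.7,-31.8,1.3],[0,0,15],-0.2]
    - [[-40.7,-31.8,1.3],[0,0,15],-0.2]
    - [[-40.7,-31.8,1.3],[0,0,15],-0.2]

```text
time_s: 2.08
tool_pos: [0.4565, 0.1506, 0.2005]
eef_rot: [0.251, 0.968, 0.0, -0.001]
contact_force: [-0.0, -0.4, -0.7]
opening: 0.0563
```

```bash
cat > d.py <<'E'
from h import *
import sys
n=sys.argv[1]
s=bot.read_state();print({k:np.round(s[k],3).tolist() for k in("time_s","q","tool_pos","eef_rot","contact_force","opening")})
im=bot.snapshot("wrist");cv2.imwrite(f"pics/{n}.png",im)
for a in sys.argv[2:]: print(a,[(np.round(r["uv"],1).tolist(),round(r["confidence"],2)) for r in bot.place_of("wrist",a)[:3]])
E
python3 d.py w1 plunger_knob indexer platen
```

```text
{'time_s': 2.075, 'q': [0.173, 0.142, 1.716, 0.001, 1.284, -0.89], 'tool_pos': [0.457, 0.151, 0.2], 'eef_rot': [0.251, 0.968, 0.0, -0.001], 'contact_force': [-0.028, -0.417, -0.709], 'opening': 0.056}
plunger_knob [([311.8, 198.8], 0.83)]
indexer [([317.0, 262.5], 0.63)]
platen [([314.8, 300.8], 0.56)]
```

View pics/w1.png

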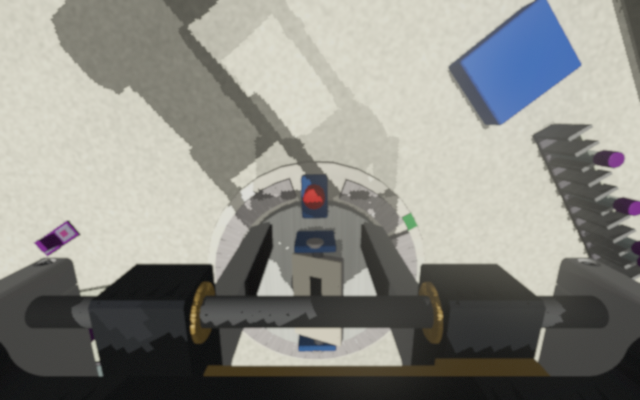

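The wrist view shows the red knob at (313,197), the green mark at (410,221), and the platen below it between the fingers.

```bash
cat > e.py <<'E'
from h import *
s=bot.read_state();im=cv2.imread("pics/w1.png");hsv=cv2.cvtColor(im,cv2.COLOR_BGR2HSV)
m=cv2.inRange(hsv,(0,140,80),(8,255,255))|cv2.inRange(hsv,(172,140,80),(180,255,255));y,x=np.nonzero(m);print("red",x.mean(),y.mean(),len(x),x.min(),x.max(),y.min(),y.max())
uv=(x.mean(),y.mean())
for z in(.084,.09):print(z,atz("wrist",uv,z,s))
print("net",atz("wrist",(311.8,198.8),.078,s))
m=cv2.inRange(hsv,(50,100,60),(85,255,255));y,x=np.nonzero(m);g=(x.mean(),y.mean());print("green",g,len(x),[atz("wrist",g,z,s) for z in(.02,.03)],[atz("scene",(397,219.8),z) for z in(.02,.025)])
print(tri([ray("wrist",g,s),ray("scene",(397,219.8))]))
print(tri([ray("wrist",uv,s),ray("scene",(367.8,174.3)),ray("side",(267,193.5))]))
k=atz("wrist",uv,.086,s);T=np.linalg.inv(T_tool(s));print("tool cm",(T@[k[0],k[1],.07,1])[:3]*100)
E
python3 e.py
```

```text
red 312.24163568773236 197.81784386617102 269 303 322 188 207
0.084 [0.4579531  0.14456581 0.084     ]
0.09 [0.45658378 0.14542388 0.09      ]
net [0.46000413 0.14281049 0.078     ]
green (np.float64(409.1232876712329), np.float64(221.42465753424656)) 73 [array([0.55753454, 0.22554691, 0.02      ]), array([0.55283075, 0.22440842, 0.03      ])] [array([0.55575708, 0.22945864, 0.02      ]), array([0.56133317, 0.22860399, 0.025     ])]
(array([0.55719838, 0.2273382 , 0.02110631]), [np.float64(0.001906411679613248), np.float64(0.0019064116796132316)])
(array([0.45783433, 0.14740318, 0.08188115]), [np.float64(0.00314706675956916), np.float64(0.002692272256069714), np.float64(0.001007419973737716)])
tool cm [-0.33904352 -0.46818705 13.05995746]
```

Call:
carry_out:
  targets:
    - [[-0.2,-0.3,6],[0,0,0],-0.2]
    - [[-0.2,-0.3,10],[0,0,0],-0.2]
    - [[-0.2,-0.3,13],[0,0,0],-0.2]
    - [[-0.2,-0.3,13],[0,0,0],-0.2]
    - [[-0.2,-0.3,13],[0,0,0],1]
    - [[-0.2,-0.3,13],[0,0,0],1]
    - [[-0.2,-0.3,13],[0,0,0],1]
    - [[-0.2,-0.3,13],[0,0,0],1]
    - [[-0.2,-0.3,13],[0,0,0],1]
    - [[-0.2,-0.3,13],[0,0,0],1]

```text
time_s: 3.52
tool_pos: [0.4584, 0.1459, 0.0711]
eef_rot: [0.252, 0.968, 0.0, 0.001]
contact_force: [-1.1, 0.3, 6.6]
opening: 0.0212
```

Call:
carry_out:
  targets:
    - [[0,0,-0.7],[0,0,0],1]
    - [[0,0,-1.4],[0,0,0],1]
    - [[0,0,-1.5],[0,0,0],1]
    - [[0,0,-1.5],[0,0,0],1]

```text
time_s: 4.03
tool_pos: [0.4581, 0.1457, 0.0853]
eef_rot: [0.252, 0.968, 0.0, 0.0]
contact_force: [3.0, 0.4, -5.0]
opening: 0.0215
```

```bash
cat > f.py <<'E'
from h import *
s=bot.read_state();print({k:np.round(s[k],3).tolist() for k in("time_s","q","tool_pos","eef_rot","contact_force","opening")})
c=np.array([.5568,.0965]);p=s["tool_pos"][:2];d=p-c;r=np.hypot(*d);a=np.arctan2(d[1],d[0])-np.pi/2;print("r",r,"ang",a)
T=T_tool(s);Ti=np.linalg.inv(T);yaw0=0.0
for yaw in (0,):
  n=8
  for i in range(1,n+1):
    b=a+(yaw-a)*i/n;rr=r+(.115-r)*i/n
    t=[c[0]-rr*np.sin(b),c[1]+rr*np.cos(b),s["tool_pos"][2],1];print(np.round((Ti@t)[:3]*100,2),round(np.degrees(a-b),1))
E
python3 f.py
```

```text
{'time_s': 4.025, 'q': [0.163, 0.248, 1.897, -0.0, 0.996, -0.898], 'tool_pos': [0.458, 0.146, 0.085], 'eef_rot': [0.252, 0.968, 0.0, 0.0], 'contact_force': [2.957, 0.436, -5.008], 'opening': 0.021}
r 0.11023374654703387 ang 1.1082695835815226
[0.03 1.53 0.  ] 7.9
[-0.16  3.06  0.  ] 15.9
[-0.56  4.55  0.  ] 23.8
[-1.17  5.99  0.  ] 31.7
[-1.97  7.33  0.  ] 39.7
[-2.95  8.56  0.  ] 47.6
[-4.11  9.64  0.  ] 55.6
[-5.4  10.56  0.  ] 63.5
```

Call:
carry_out:
  targets:
    - [[0.03,1.5,0],[0,0,8],1]
    - [[-0.15,3.05,0],[0,0,16],1]
    - [[-0.55,4.55,0],[0,0,24],1]
    - [[-1.15,6.0,0],[0,0,32],1]
    - [[-1.95,7.35,0],[0,0,40],1]
    - [[-2.95,8.55,0],[0,0,48],1]
    - [[-4.1,9.65,0],[0,0,56],1]
    - [[-5.4,10.55,0],[0,0,63],1]
    - [[-5.4,10.55,0],[0,0,63],1]
    - [[-5.4,10.55,0],[0,0,63],1]

```text
time_s: 5.28
tool_pos: [0.5562, 0.2078, 0.0842]
eef_rot: [0.72, 0.694, -0.003, 0.002]
contact_force: [2.6, -8.6, -5.3]
opening: 0.0215
```

```bash
python3 d.py w2 plunger_knob indexer; python3 - <<'E'
from h import *
s=bot.read_state();im=cv2.imread("pics/w2.png");hsv=cv2.cvtColor(im,cv2.COLOR_BGR2HSV)
m=cv2.inRange(hsv,(50,100,60),(85,255,255));y,x=np.nonzero(m)
if len(x):
  g=(x.mean(),y.mean());print("green",g,len(x),atz("wrist",g,.021,s))
S=bot.snapshot("scene")
a=cv2.resize(im[60:360,160:480],(640,600),interpolation=cv2.INTER_CUBIC)
b=cv2.resize(S[130:270,270:430],None,fx=2.5,fy=2.5,interpolation=cv2.INTER_CUBIC)
o=np.zeros((600,800,3),np.uint8);o[:350,:400]=b;o[:375,400:]=cv2.resize(im[60:360,160:480],(400,375));cv2.imwrite("pics/w2c.png",o)
E
```

```text
{'time_s': 5.275, 'q': [0.244, 0.403, 1.652, -0.007, 1.09, 0.284], 'tool_pos': [0.556, 0.208, 0.084], 'eef_rot': [0.72, 0.694, -0.003, 0.002], 'contact_force': [2.553, -8.62, -5.321], 'opening': 0.021}
plunger_knob [([312.0, 245.8], 0.69)]
indexer [([324.7, 314.6], 0.91)]
```

View pics/w2c.png

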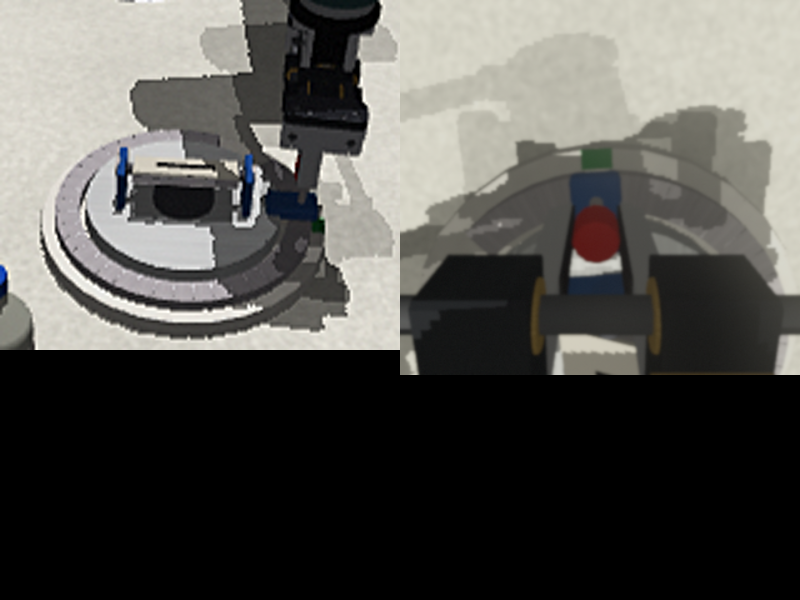

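The left panel shows the knob, in the gripper, over the notch beside the green mark. In the wrist panel the green mark at (596,158), the blue arm and the knob at (597,233) line up. Lowering now.

Call:
carry_out:
  targets:
    - [[-0.3,0,0.4],[0,0,0],1]
    - [[-0.3,0,0.8],[0,0,0],1]
    - [[-0.3,0,1.1],[0,0,0],1]
    - [[-0.3,0,1.3],[0,0,0],1]
    - [[-0.3,0,1.4],[0,0,0],1]
    - [[-0.3,0,1.4],[0,0,0],1]

```text
time_s: 6.22
tool_pos: [0.5562, 0.2076, 0.0714]
eef_rot: [0.72, 0.694, -0.001, 0.0]
contact_force: [3.0, -4.5, -3.5]
opening: 0.0212
```

Call:
carry_out:
  targets:
    - [[-0.3,0,0.1],[0,0,0],-0.2]
    - [[-0.3,0,0.1],[0,0,0],-0.2]
    - [[-0.3,0,0.1],[0,0,0],-0.2]
    - [[-0.3,0,-5],[0,0,0],-0.2]
    - [[-0.3,0,-10],[0,0,0],-0.2]
    - [[-5,0,-15],[0,0,0],-0.2]
    - [[-10,0,-18],[0,0,0],-0.2]
    - [[-14,0,-18],[0,0,0],-0.2]
    - [[-14,0,-18],[0,0,0],-0.2]
    - [[-14,0,-18],[0,0,0],-0.2]

```text
time_s: 7.48
tool_pos: [0.5508, 0.0693, 0.2513]
eef_rot: [0.721, 0.693, 0.0, -0.001]
contact_force: [0.2, -0.1, -0.6]
opening: 0.0565
```

```bash
python3 d.py w3 plunger_knob platen indexer; python3 - <<'E'
from h import *
for c in("scene","side"):
  im=bot.snapshot(c);cv2.imwrite(f"pics/{c}3.png",im)
  for n in("plunger_knob","platen","indexer"): print(c,n,[(np.round(r["uv"],1).tolist(),round(r["confidence"],2)) for r in bot.place_of(c,n)[:2]])
D=bot and cv2.imread("pics/side3.png")
o=np.zeros((600,800,3),np.uint8);o[:400,:640]=cv2.imread("pics/w3.png");o[400:,:320]=cv2.resize(D[160:260,230:390],(320,200),interpolation=cv2.INTER_CUBIC);S=cv2.imread("pics/scene3.png");o[400:,340:660]=cv2.resize(S[150:250,280:440],(320,200),interpolation=cv2.INTER_CUBIC)
cv2.imwrite("pics/c3.png",o)
E
```

```text
{'time_s': 7.475, 'q': [-0.001, 0.227, 1.479, 0.001, 1.436, 0.037], 'tool_pos': [0.551, 0.069, 0.251], 'eef_rot': [0.721, 0.693, 0.0, -0.001], 'contact_force': [0.152, -0.097, -0.635], 'opening': 0.057}
plunger_knob [([313.0, 53.4], 0.73), ([321.5, 153.0], 0.7)]
platen [([321.8, 162.9], 0.61)]
indexer [([321.0, 152.5], 0.64)]
scene plunger_knob [([393.6, 201.6], 0.63)]
scene platen [([345.4, 197.3], 0.89)]
scene indexer [([344.9, 224.2], 0.8)]
side plunger_knob [([281.1, 170.7], 0.65), ([374.9, 289.5], 0.62)]
side platen [([313.0, 185.3], 0.68)]
side indexer [([312.4, 214.4], 0.77)]
```

View pics/c3.png

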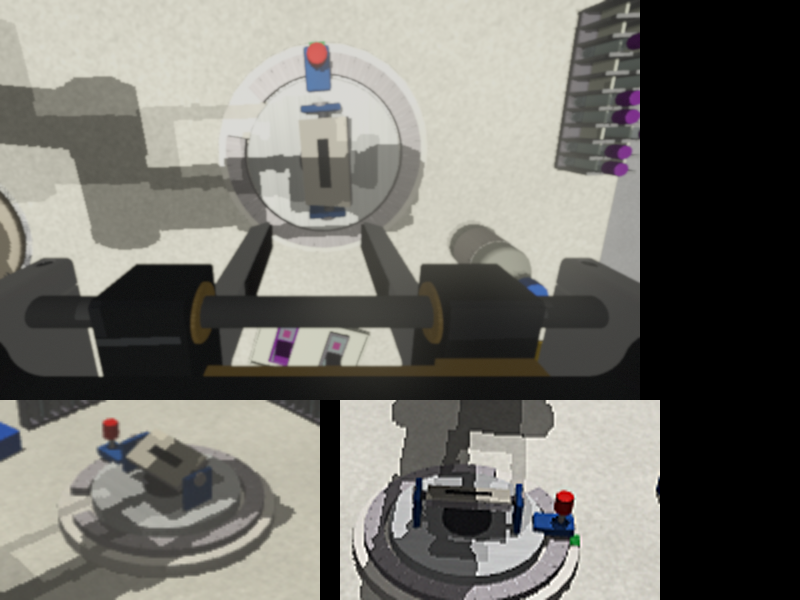

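The plunger appears to be down: in the wrist view the knob is at (317,54) next to the green mark and the platen is at (325,145). I'll check the knob height by triangulation and enlarge the platen to measure the slope.

```bash
python3 - <<'E'
from h import *
s=bot.read_state()
def red(im,box):
    hsv=cv2.cvtColor(im,cv2.COLOR_BGR2HSV);m=cv2.inRange(hsv,(0,130,60),(9,255,255))|cv2.inRange(hsv,(172,130,60),(180,255,255))
    x0,y0,x1,y1=box;y,x=np.nonzero(m[y0:y1,x0:x1]);x+=x0;y+=y0;return ((x.min()+x.max())/2,(y.min()+y.max())/2),len(x),(y.min(),y.max())
S,D,W=[cv2.imread(f"pics/{n}.png") for n in("scene3","side3","w3")]
a=red(S,(375,180,410,215));b=red(D,(270,160,300,190));w=red(W,(295,35,340,75));print(a,b,w)
print("sc+side",*tri([ray("scene",a[0]),ray("side",b[0])]));print("all",*tri([ray("scene",a[0]),ray("side",b[0]),ray("wrist",w[0],s)]))
p,_=tri([ray("scene",(345.4,197.3)),ray("side",(313,185.3)),ray("wrist",(321.8,162.9),s)]);print("platen net",p,_)
print("ix",tri([ray("scene",(344.9,224.2)),ray("side",(312.4,214.4))]))
I=cv2.INTER_CUBIC
o=np.zeros((600,800,3),np.uint8)
o[:240,:560]=cv2.resize(S[185:215,310:380],None,fx=8,fy=8,interpolation=I)
o[250:600,:300]=cv2.resize(W[95:225,270:380][:117,:100],None,fx=3,fy=3,interpolation=I)[:350,:300]
o[250:600,310:790]=cv2.resize(D[165:235,270:366],None,fx=5,fy=5,interpolation=I)
cv2.imwrite("pics/c4.png",o)
E
```

```text
((np.float64(391.5), np.float64(200.0)), 43, (np.int64(195), np.int64(205))) ((np.float64(285.0), np.float64(173.5)), 39, (np.int64(169), np.int64(178))) ((np.float64(316.5), np.float64(53.0)), 301, (np.int64(43), np.int64(63)))
sc+side [0.55379249 0.20825715 0.07994047] [np.float64(0.0004238056201726881), np.float64(0.00042380562017270803)]
all [0.55488403 0.20781943 0.08016248] [np.float64(0.0010412496947727265), np.float64(0.0010401795929578796), np.float64(0.0015991043041436285)]
platen net [0.56086736 0.0951564  0.08695027] [np.float64(0.004135681544298852), np.float64(0.002323816946988362), np.float64(0.004549439071628119)]
ix (array([ 0.56249962,  0.10178787, -0.00338149]), [np.float64(0.0002557733138187153), np.float64(0.00025577331381877874)])
```

View pics/c4.png

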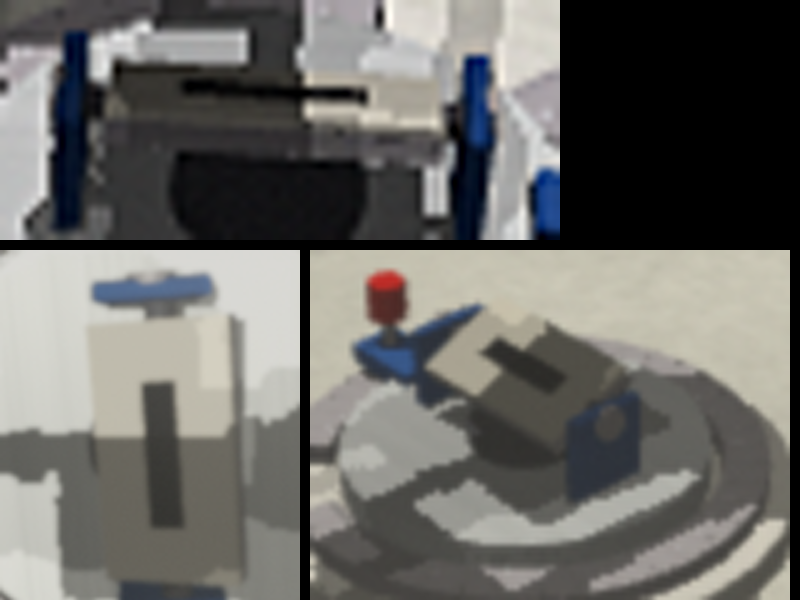

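```bash
cat > fit.py <<'E'
from h import *
from scipy.optimize import least_squares
s=dict(bot.read_state())
C=np.array([[-28,50,0],[28,50,0],[28,-50,0],[-28,-50,0],[-7,28,0],[7,28,0],[7,-28,0],[-7,-28,0],[0,0,0]])/1000
S=lambda x,y:(310+(x+.5)/8-.5,185+(y+.5)/8-.5)
W=lambda x,y:(270+(x+.5)/3-.5,95+(y-250+.5)/3-.5)
D=lambda x,y:(270+(x-310+.5)/5-.5,165+(y-250+.5)/5-.5)
obs={"scene":{0:S(440,72),1:S(443,130),2:S(103,120),3:S(118,63),8:S(275,91)},
"wrist":{0:W(88,322),1:W(234,315),2:W(245,583),3:W(105,580),4:W(142,383),5:W(175,380),6:W(184,526),7:W(150,528)},
"side":{0:D(428,362),1:D(487,303),2:D(630,375),3:D(562,455),8:D(524,365)}}
def pts(p): return (R.from_euler("zy",[p[2],-p[3]]).as_matrix()@C.T).T+[p[0],p[1],.085]
def res(p,full=False):
    P=pts(p);r=[]
    for i,(c,o) in enumerate(obs.items()):
        k=list(o);e=proj(c,P[k],s)-np.array([o[j] for j in k])+p[4+2*i:6+2*i];r.append(e/(1 if c!="wrist" else 1))
    if full:return dict(zip(obs,[x.round(1).tolist() for x in r]))
    return np.r_[np.concatenate(r).ravel(),p[4:10]/1.5]
if __name__=="__main__":
    for sl in(.2,.5):
        f=least_squares(res,[.557,.095,0,sl]+[0]*6,x_scale=[.01,.01,.1,.1]+[1]*6,loss="soft_l1");J=f.jac;print(f.x.round(4),"cost",f.cost,"sd",np.sqrt(np.diag(np.linalg.inv(J.T@J)))[:4].round(4))
    for k,v in res(f.x,True).items():print(k,v)
E
python3 fit.py
```

```text
[ 0.5604  0.0914  0.0241  0.3444  1.1752 -0.0257  0.3132  0.1505 -0.6148
  0.9789] cost 11.81432987819006 sd [0.0017 0.0016 0.0109 0.0426]
[ 0.5604  0.0914  0.0241  0.3444  1.1752 -0.0257  0.3132  0.1505 -0.6148
  0.9789] cost 11.814329878097203 sd [0.0017 0.0016 0.0109 0.0426]
scene [[-0.1, 0.4], [0.1, 1.0], [-0.0, -0.8], [-0.4, -1.4], [-0.0, 0.4]]
wrist [[-0.7, 0.4], [-0.8, -0.5], [-1.2, 0.8], [0.0, -0.0], [0.1, -0.8], [1.1, -0.3], [0.6, 0.6], [0.4, -0.2]]
side [[-0.4, 0.9], [3.4, -0.2], [0.2, -0.6], [-2.3, -2.7], [0.5, 0.8]]
```

Fit from the enlarged crop: centre (0.560, 0.091), slope about 0.34±0.04. Knob mid-height is 0.080, so the plunger is home. I'll take one oblique wrist look to tighten the slope.

Call:
carry_out:
  targets:
    - [[3,0.2,3],[0,-10,0],-0.2]
    - [[6,0.3,6],[0,-20,0],-0.2]
    - [[9.8,0.5,9],[0,-30,0],-0.2]
    - [[9.8,0.5,10.9],[0,-40,0],-0.2]
    - [[9.8,0.5,10.9],[0,-40,0],-0.2]
    - [[9.8,0.5,10.9],[0,-40,0],-0.2]

```text
time_s: 8.82
tool_pos: [0.5603, 0.1658, 0.1436]
eef_rot: [0.678, 0.651, -0.246, 0.237]
contact_force: [0.0, -1.4, 0.9]
opening: 0.0563
```

```bash
python3 d.py w4 platen; python3 - <<'E'
from h import *
s=bot.read_state()
import json;json.dump({k:np.asarray(s[k]).tolist() for k in("tool_pos","eef_rot")},open("w4.json","w"))
from fit import pts
c=proj("wrist",pts([.5604,.0914,.0241,.344]),s);print(c.round(1).tolist())
x0=int(c[:,0].min())-25;y0=max(0,int(c[:,1].min())-25);im=cv2.imread("pics/w4.png")
x0=max(x0,0);cr=im[y0:y0+150,x0:x0+200];print(x0,y0);cv2.imwrite("pics/c5.png",cv2.resize(cr,None,fx=4,fy=4,interpolation=cv2.INTER_CUBIC))
E
```

```text
{'time_s': 8.825, 'q': [0.526, 0.572, 1.427, -0.573, 1.565, 0.695], 'tool_pos': [0.56, 0.166, 0.144], 'eef_rot': [0.678, 0.651, -0.246, 0.237], 'contact_force': [0.036, -1.362, 0.926], 'opening': 0.056}
platen [([315.9, 222.1], 0.67)]
[[283.9, 178.4], [350.2, 194.3], [347.6, 251.0], [297.9, 236.6], [310.1, 200.0], [325.5, 203.9], [327.8, 235.5], [314.6, 231.8], [319.6, 219.0]]
258 153
```

View pics/c5.png

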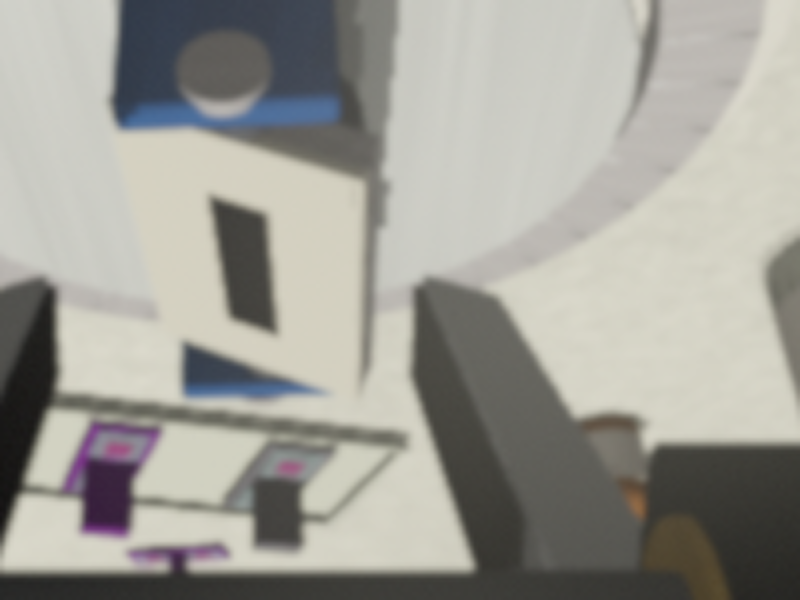

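The oblique view shows the face corners at crop (365,178), (360,394) and (182,342), and the window corners at (210,196), (266,215), (277,334) and (231,318). I'll refit with these.

```bash
cat > fit2.py <<'E'
import json
from h import *
from scipy.optimize import least_squares
import fit
j=json.load(open("w4.json"));s4={k:np.array(v) for k,v in j.items()}
s3={"tool_pos":np.array([.5508,.0693,.2513]),"eef_rot":np.array([.721,.693,0,-.001])};s3["eef_rot"]/=np.linalg.norm(s3["eef_rot"])
Q=lambda x,y:(258+(x+.5)/4-.5,153+(y+.5)/4-.5)
o4={0:Q(110,103),1:Q(365,178),2:Q(360,394),3:Q(182,342),4:Q(210,196),5:Q(266,215),6:Q(277,334),7:Q(231,318)}
L=[("scene",None,fit.obs["scene"],1),("side",None,fit.obs["side"],.5),("wrist",s3,fit.obs["wrist"],1),("wrist",s4,o4,1.5)]
def res(p,show=0):
    P=fit.pts(p);r=[]
    for i,(c,s,o,w) in enumerate(L):
        k=list(o);e=proj(c,P[k],s)-np.array([o[j] for j in k])+p[4+2*i:6+2*i]
        if show:print(c,e.round(1).tolist())
        r.append(e*w)
    return np.r_[np.concatenate(r).ravel(),p[4:]/1.5]
f=least_squares(res,[.557,.095,0,.4]+[0]*8,x_scale=[.01,.01,.1,.1]+[1]*8,loss="soft_l1");J=f.jac
print(f.x.round(4),f.cost,"sd",np.sqrt(np.diag(np.linalg.inv(J.T@J)))[:4].round(4));res(f.x,1)
Lall=L
for n,sel in(("w4",[3]),("w3+w4",[2,3]),("scene+w4",[0,3])):
    L=[Lall[i] for i in sel];g=least_squares(res,[.557,.095,0,.4]+[0]*2*len(sel),x_scale=[.01,.01,.1,.1]+[1]*2*len(sel),loss="soft_l1");print(n,g.x[:4].round(4))
E
python3 fit2.py
```

```text
[ 0.5597  0.0896  0.0301  0.3862  1.9021  0.1691 -0.6883  0.6286  0.127
 -2.6793  0.7406  0.1331] 22.639285509374794 sd [0.0011 0.0016 0.0072 0.019 ]
scene [[-0.3, 0.8], [0.2, 0.5], [0.0, -1.3], [-0.5, -0.9], [-0.1, 0.3]]
side [[-0.1, 1.4], [3.3, -0.5], [0.3, -1.1], [-1.8, -2.3], [0.6, 0.8]]
wrist [[-0.5, 0.8], [-1.5, -0.3], [-1.3, 0.9], [0.6, -0.3], [-0.0, -0.6], [0.7, -0.1], [0.6, 0.7], [0.6, -0.2]]
wrist [[-0.7, 0.5], [0.3, -0.4], [-0.1, 1.8], [-4.3, -1.3], [0.0, -0.6], [1.1, -1.0], [1.0, 0.7], [-0.4, 0.5]]
w4 [0.5603 0.0866 0.037  0.3898]
w3+w4 [0.5599 0.0889 0.0308 0.3867]
scene+w4 [0.5602 0.0877 0.0358 0.391 ]
```

```bash
cat > rows.py <<'E'
from h import *
def quat(yaw,slope=0,pyaw=0):
    # jaw axis yaw; tool z = -normal of a face of given slope looking to -x (rotated pyaw)
    y=np.array([np.cos(yaw),np.sin(yaw),0]);z=np.array([np.sin(slope)*np.cos(pyaw),np.sin(slope)*np.sin(pyaw),-np.cos(slope)])
    return np.c_[np.cross(y,z),y,z]
def rel(pos,M,s=None):
    s=s or bot.read_state();T=T_tool(s);t=T[:3,:3].T@(np.array(pos)-T[:3,3])*100
    rv=np.degrees(R.from_matrix(T[:3,:3].T@M).as_rotvec());return t.round(2).tolist(),rv.round(1).tolist()
E
python3 - <<'E'
from rows import *
M=quat(np.radians(73))
for p in((.53,.05,.24),(.481,-.214,.18)):print(rel(p,M))
E
```

```text
([-15.0, -2.56, 0.15], [-25.9, 34.0, -72.2])
([-31.58, -6.4, 21.77], [-25.9, 34.0, -72.2])
```

Call:
carry_out:
  targets:
    - [[-6,-1,0],[-3,4,-8.5],-0.2]
    - [[-12,-2,0.1],[-6,8,-17],-0.2]
    - [[-15,-2.6,0.15],[-10,13,-27],-0.2]
    - [[-19,-3.4,5],[-13,17,-36],-0.2]
    - [[-23,-4.4,10],[-16,21,-45],-0.2]
    - [[-27,-5.4,16],[-19,25,-54],-0.2]
    - [[-31.6,-6.4,21.8],[-23,30,-64],-0.2]
    - [[-31.6,-6.4,21.8],[-25.9,34,-72.2],-0.2]
    - [[-31.6,-6.4,21.8],[-25.9,34,-72.2],-0.2]
    - [[-31.6,-6.4,21.8],[-25.9,34,-72.2],-0.2]

```text
time_s: 10.18
tool_pos: [0.4797, -0.2178, 0.1812]
eef_rot: [0.149, 0.989, -0.002, 0.0]
contact_force: [0.3, 0.3, 0.3]
opening: 0.0565
```

```bash
python3 d.py w5 slide spare tray
```

```text
{'time_s': 10.175, 'q': [-0.555, 0.224, 1.66, -0.005, 1.256, -1.826], 'tool_pos': [0.48, -0.218, 0.181], 'eef_rot': [0.149, 0.989, -0.002, 0.0], 'contact_force': [0.317, 0.298, 0.27], 'opening': 0.056}
slide [([309.7, 73.5], 0.9), ([319.2, 186.9], 0.86), ([206.1, 236.9], 0.65)]
spare [([319.9, 249.3], 0.77)]
tray [([322.8, 217.6], 0.86)]
```

View pics/w5.png

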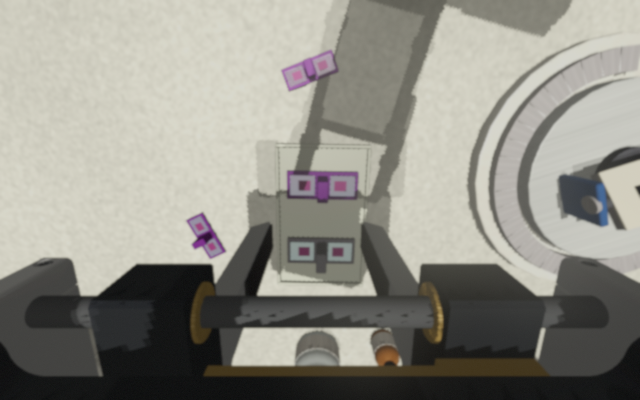

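The large purple carrier in the tray is at (322,185), spanning columns 288–357 and level in the image, so its yaw matches the gripper. The grey one is at (320,249). The small look-alikes are at (310,70) and (206,237), on the bench.

```bash
python3 - <<'E'
from rows import *
s=bot.read_state();im=cv2.imread("pics/w5.png")[165:205,280:365]
hsv=cv2.cvtColor(im,cv2.COLOR_BGR2HSV);m=cv2.inRange(hsv,(135,60,40),(170,255,255));c=max(cv2.findContours(m,0,2)[0],key=cv2.contourArea)
r=cv2.minAreaRect(c);uv=np.array(r[0])+[280,165];print(r,uv)
p=atz("wrist",uv,.009,s);print(p,"net",atz("wrist",(319.2,186.9),.004,s),"fixed",.4814,-.214)
b=[atz("wrist",q+np.array([280,165]),.009,s) for q in cv2.boxPoints(r)];print([np.linalg.norm(b[i]-b[i-1]).round(4) for i in range(4)])
d=max(((b[i]-b[i-1]) for i in range(4)),key=np.linalg.norm);print("yaw",np.degrees(np.arctan2(d[1],d[0])))
print("cur yaw",np.degrees(np.arctan2(*T_tool(s)[:2,1][::-1])))
print(rel([p[0],p[1],.025],quat(np.radians(73)),s))
E
```

```text
((50.5, 21.0), (28.0, 53.0), 90.0) [330.5 186. ]
[ 0.48900378 -0.20088304  0.009     ] net [ 0.48725881 -0.2141641   0.004     ] fixed 0.4814 -0.214
[np.float64(0.0336), np.float64(0.0613), np.float64(0.0336), np.float64(0.0628)]
yaw -107.06457795459896
cur yaw 72.9181856138696
([-0.42, 1.59, 15.54], [-0.3, -0.0, -0.1])
```

Call:
carry_out:
  targets:
    - [[-0.3,0.6,6],[0,0,0],-0.2]
    - [[-0.3,0.6,11],[0,0,0],-0.2]
    - [[-0.3,0.6,14],[0,0,0],-0.2]
    - [[-0.3,0.6,15.6],[0,0,0],-0.2]
    - [[-0.3,0.6,15.6],[0,0,0],-0.2]
    - [[-0.3,0.6,15.6],[0,0,0],1]
    - [[-0.3,0.6,15.6],[0,0,0],1]
    - [[-0.3,0.6,15.6],[0,0,0],1]
    - [[-0.3,0.6,15.6],[0,0,0],1]
    - [[-0.3,0.6,15.6],[0,0,0],1]
    - [[-0.3,0.6,15.6],[0,0,0],1]

```text
time_s: 11.75
tool_pos: [0.4852, -0.209, 0.0228]
eef_rot: [0.147, 0.989, -0.002, -0.002]
contact_force: [-0.7, 0.1, 2.6]
opening: 0.0116
```

Call:
carry_out:
  targets:
    - [[0,0,-2],[0,0,0],1]
    - [[0,0,-6],[0,0,0],1]
    - [[0,0,-11],[0,0,0],1]
    - [[0,0,-16],[0,0,0],1]
    - [[0,0,-16],[0,0,0],1]
    - [[0,0,-16],[0,0,0],1]

```text
time_s: 12.5
tool_pos: [0.485, -0.2077, 0.1815]
eef_rot: [0.147, 0.989, -0.001, -0.003]
contact_force: [0.1, -0.0, -0.8]
opening: 0.0118
```

```bash
python3 d.py w6; python3 - <<'E'
from rows import *
s=bot.read_state()
im=cv2.imread("pics/w6.png");cv2.imwrite("pics/c6.png",cv2.resize(im[200:330,220:420],None,fx=4,fy=4,interpolation=cv2.INTER_CUBIC))
# predicted plate corners in tool frame (fin centred at tool x=0)
T=T_tool(s)
P=np.array([[x,y,.0188-z,1] for x,y,z in((.017,.042,.005),(.017,-.042,.005),(.012,.006,.039),(.012,-.006,.039))]);print((proj("wrist",(T@P.T).T[:,:3],s)-[220,200]).round(1).tolist())
E
```

```text
{'time_s': 12.5, 'q': [-0.533, 0.228, 1.653, -0.005, 1.265, -1.808], 'tool_pos': [0.485, -0.208, 0.182], 'eef_rot': [0.147, 0.989, -0.001, -0.003], 'contact_force': [0.123, -0.018, -0.775], 'opening': 0.012}
[[162.6, 8.0], [32.0, 8.2], [108.6, 35.5], [86.3, 35.6]]
```

View pics/c6.png

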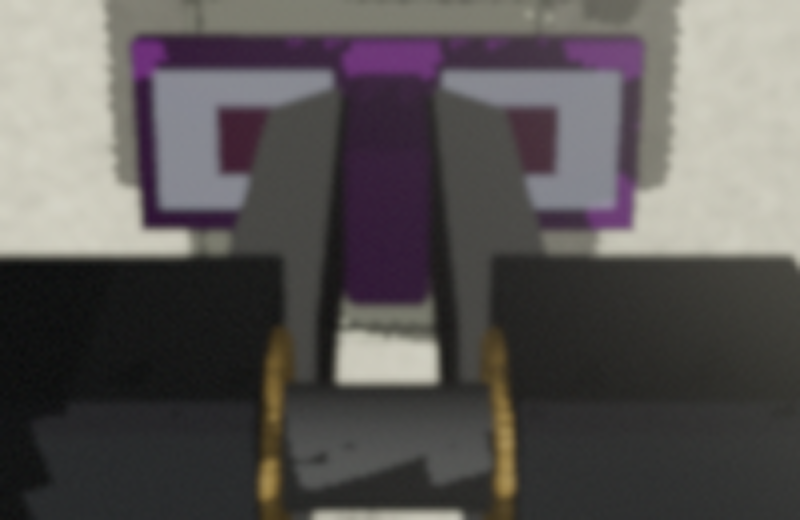

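The carrier is held square and centred: its upper edge is 1 px from the prediction, about 0.8 mm. Next I work out the placing poses.

```bash
cat > place.py <<'E'
from rows import *
c=np.array([.5597,.0905,.085]);yaw=.03;sl=.386
M=quat(np.pi/2+yaw,sl,yaw);n=-M[:,2]
s=bot.read_state()
for so in(.08,.012,0): print(so,(c+n*(.0188+so)).round(4),rel(c+n*(.0188+so)+.0008*M[:,0],M,s))
print({k:np.round(s[k],3).tolist() for k in("time_s","tool_pos","contact_force","wrist_torque")})
d=np.array(s["tool_pos"])-.0008*T_tool(s)[:3,0]+.0188*T_tool(s)[:3,2]-c
print("slide in platen frame x,y,z mm",(np.array([-M[:,0],M[:,1],n])@d*1000).round(1), "slope now",np.arcsin(T_tool(s)[0,2]).round(3),"force n",(np.array(s["contact_force"])@n).round(2))
E
python3 place.py
```

```text
0.08 [0.5225 0.0894 0.1765] ([5.05, 29.49, 0.4], [-3.7, -22.4, -18.3])
0.012 [0.5481 0.0902 0.1135] ([2.58, 30.33, 6.68], [-3.7, -22.4, -18.3])
0 [0.5526 0.0903 0.1024] ([2.14, 30.47, 7.79], [-3.7, -22.4, -18.3])
{'time_s': 12.55, 'tool_pos': [0.485, -0.207, 0.181], 'contact_force': [-0.849, 0.278, -0.401], 'wrist_torque': [0.01, 0.037, 0.022]}
slide in platen frame x,y,z mm [ -48.3 -295.9  102.7] slope now -0.008 force n -0.06
```

Call:
carry_out:
  targets:
    - [[1,6,-1],[-0.7,-4,-3],1]
    - [[2,12,-1],[-1.4,-8,-6.5],1]
    - [[3,18,-1],[-2.1,-12,-10],1]
    - [[4,24,-0.5],[-2.9,-17,-14],1]
    - [[5,29.5,0.4],[-3.7,-22.4,-18.3],1]
    - [[5,29.5,0.4],[-3.7,-22.4,-18.3],1]
    - [[4,29.8,3],[-3.7,-22.4,-18.3],1]
    - [[3.2,30.1,5.2],[-3.7,-22.4,-18.3],1]
    - [[2.6,30.3,6.7],[-3.7,-22.4,-18.3],1]
    - [[2.6,30.3,6.7],[-3.7,-22.4,-18.3],1]
    - [[2.6,30.3,6.7],[-3.7,-22.4,-18.3],1]

```text
time_s: 13.92
tool_pos: [0.5485, 0.0884, 0.1142]
eef_rot: [-0.014, 0.981, 0.002, 0.193]
contact_force: [0.1, 1.0, -0.7]
opening: 0.0113
```

```bash
python3 place.py; python3 d.py w7; python3 - <<'E'
from h import *
S=bot.snapshot("scene");D=bot.snapshot("side");W=cv2.imread("pics/w7.png");I=cv2.INTER_CUBIC
o=np.zeros((600,800,3),np.uint8)
o[:200,:400]=cv2.resize(S[165:225,290:410],(400,200),interpolation=I);o[:300,400:]=cv2.resize(D[150:225,260:360],(400,300),interpolation=I);o[300:,:480]=cv2.resize(W[150:350,180:460],(420,300),interpolation=I)[:, :420] if 0 else cv2.resize(W[125:325,160:480],(480,300),interpolation=I)
cv2.imwrite("pics/c7.png",o)
E
```

```text
0.08 [0.5225 0.0894 0.1765] ([0.12, 0.16, -6.76], [-0.1, 0.2, -0.0])
0.012 [0.5481 0.0902 0.1135] ([0.13, 0.18, 0.04], [-0.1, 0.2, -0.0])
0 [0.5526 0.0903 0.1024] ([0.14, 0.18, 1.24], [-0.1, 0.2, -0.0])
{'time_s': 13.925, 'tool_pos': [0.548, 0.088, 0.114], 'contact_force': [0.052, 1.026, -0.72], 'wrist_torque': [0.026, 0.257, -0.062]}
slide in platen frame x,y,z mm [ 1.4 -1.8 12.5] slope now 0.389 force n -0.7
{'time_s': 13.925, 'q': [0.039, 0.154, 2.028, -0.011, 0.571, -1.553], 'tool_pos': [0.548, 0.088, 0.114], 'eef_rot': [-0.014, 0.981, 0.002, 0.193], 'contact_force': [0.052, 1.026, -0.72], 'opening': 0.011}
```

View pics/c7.png

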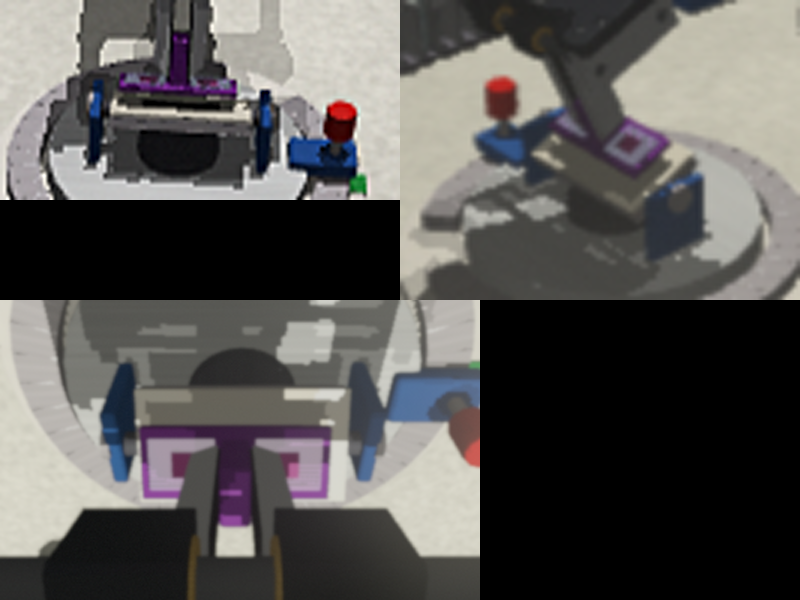

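The wrist panel shows the carrier parallel to the face, its centre column about 6 panel px (roughly 2.5 mm) to the -y side. I'll compare the face edges with the model.

```bash
python3 - <<'E'
from h import *
import fit
s=bot.read_state()
P=fit.pts([.5597,.0905,.03,.386]);print(((proj("wrist",P,s)-[160,125])*1.5+[0,300])[:4].round(0).tolist())
T=T_tool(s);Q=np.array([[x-.0008,y,.0188-.005,1] for x in(.017,-.017) for y in(-.042,.042)]);print(((proj("wrist",(T@Q.T).T[:,:3],s)-[160,125])*1.5+[0,300]).round(0).tolist())
print(((proj("scene",P)-[290,165])*10/3).round(0)[:4].tolist(),((proj("scene",(T@Q.T).T[:,:3])-[290,165])*10/3).round(0).tolist())
E
```

```text
[[347.0, 388.0], [340.0, 499.0], [137.0, 500.0], [130.0, 389.0]]
[[138.0, 427.0], [334.0, 427.0], [142.0, 500.0], [329.0, 500.0]]
[[243.0, 97.0], [245.0, 121.0], [103.0, 110.0], [108.0, 88.0]] [[117.0, 70.0], [232.0, 77.0], [114.0, 83.0], [233.0, 91.0]]
```

Call:
carry_out:
  targets:
    - [[0.1,0.28,0.4],[0,0,0],1]
    - [[0.1,0.28,0.8],[0,0,0],1]
    - [[0.1,0.28,1.0],[0,0,0],1]
    - [[0.1,0.28,1.0],[0,0,0],1]

```text
time_s: 14.58
tool_pos: [0.5511, 0.092, 0.1045]
eef_rot: [-0.015, 0.981, 0.002, 0.193]
contact_force: [0.5, -0.2, -1.0]
opening: 0.0116
```

```bash
python3 place.py|tail -2
```

```text
{'time_s': 14.575, 'tool_pos': [0.551, 0.092, 0.104], 'contact_force': [0.507, -0.167, -0.999], 'wrist_torque': [-0.008, 0.236, 0.006]}
slide in platen frame x,y,z mm [0.3 1.7 2.4] slope now 0.389 force n -1.11
```

Call:
carry_out:
  targets:
    - [[0,0,0.1],[0,0,0],1]
    - [[0,0,0.2],[0,0,0],1]
    - [[0,0,0.2],[0,0,0],1]

```text
time_s: 14.95
tool_pos: [0.552, 0.092, 0.1028]
eef_rot: [-0.015, 0.981, 0.002, 0.194]
contact_force: [0.1, -0.3, -0.5]
opening: 0.0122
```

```bash
python3 place.py|tail -2
```

```text
{'time_s': 14.95, 'tool_pos': [0.552, 0.092, 0.103], 'contact_force': [0.102, -0.309, -0.527], 'wrist_torque': [-0.061, 0.219, 0.038]}
slide in platen frame x,y,z mm [0.5 1.7 0.6] slope now 0.389 force n -0.52
```

Call:
carry_out:
  targets:
    - [[0,0,0.05],[0,0,0],1]
    - [[0,0,0.1],[0,0,0],1]
    - [[0,0,0.1],[0,0,0],1]

```text
time_s: 15.32
tool_pos: [0.5523, 0.092, 0.1024]
eef_rot: [-0.015, 0.981, 0.002, 0.194]
contact_force: [-3.0, -0.5, 4.4]
opening: 0.012
```

```bash
python3 place.py|tail -2
```

```text
{'time_s': 15.325, 'tool_pos': [0.552, 0.092, 0.102], 'contact_force': [-2.997, -0.511, 4.408], 'wrist_torque': [-0.008, 0.403, 0.069]}
slide in platen frame x,y,z mm [0.6 1.6 0.1] slope now 0.39 force n 5.22
```

Call:
carry_out:
  targets:
    - [[0,0,0.05],[0,0,0],1]
    - [[0,0,0.1],[0,0,0],1]
    - [[0,0,0.1],[0,0,0],1]
    - [[0,0,0.1],[0,0,0],1]

```text
time_s: 15.82
tool_pos: [0.5523, 0.092, 0.1023]
eef_rot: [-0.015, 0.981, 0.002, 0.194]
contact_force: [-9.4, -1.5, 11.9]
opening: 0.0116
```

```bash
python3 place.py|tail -2; python3 d.py w8; python3 - <<'E'
from h import *
S=bot.snapshot("scene");D=bot.snapshot("side");W=cv2.imread("pics/w8.png");I=cv2.INTER_CUBIC
o=np.zeros((600,800,3),np.uint8)
o[:240,:400]=cv2.resize(S[180:210,320:370],(400,240),interpolation=I);o[:300,400:]=cv2.resize(D[160:220,280:360],(400,300),interpolation=I);o[300:,:640]=cv2.resize(W[165:285,190:446],(640,300),interpolation=I)
cv2.imwrite("pics/c8.png",o)
E
```

```text
{'time_s': 15.825, 'tool_pos': [0.552, 0.092, 0.102], 'contact_force': [-9.385, -1.513, 11.867], 'wrist_torque': [-0.033, 0.645, -0.037]}
slide in platen frame x,y,z mm [ 0.6  1.7 -0. ] slope now 0.39 force n 14.54
{'time_s': 15.825, 'q': [0.047, 0.175, 2.039, -0.016, 0.537, -1.542], 'tool_pos': [0.552, 0.092, 0.102], 'eef_rot': [-0.015, 0.981, 0.002, 0.194], 'contact_force': [-9.385, -1.513, 11.867], 'opening': 0.012}
```

View pics/c8.png

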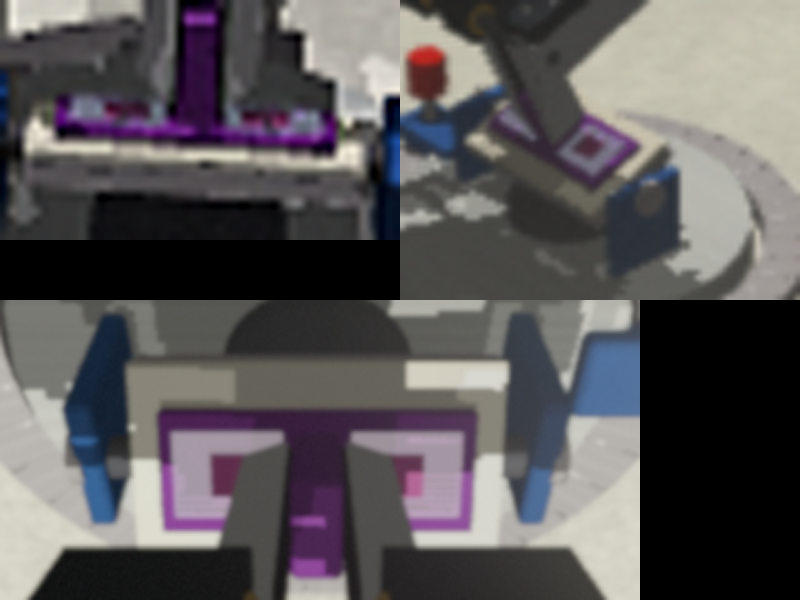

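The wrist panel shows the carrier centred on the face, with side margins of 30 and 33 px, and the scene panel shows it lying on the face. The force has a sideways part of about 4 N, so I'll relieve that and use the change in torque to check that it is flush.

Call:
carry_out:
  targets:
    - [[0.05,0,-0.02],[0,0,0],1]
    - [[0.1,0,-0.05],[0,0,0],1]
    - [[0.1,0,-0.05],[0,0,0],1]

```text
time_s: 16.35
tool_pos: [0.5522, 0.092, 0.1023]
eef_rot: [-0.015, 0.981, 0.002, 0.195]
contact_force: [-4.6, -0.7, 7.4]
opening: 0.0118
```

```bash
python3 place.py|tail -2
```

```text
{'time_s': 16.35, 'tool_pos': [0.552, 0.092, 0.102], 'contact_force': [-4.608, -0.747, 7.362], 'wrist_torque': [-0.05, 0.266, 0.005]}
slide in platen frame x,y,z mm [0.5 1.7 0. ] slope now 0.392 force n 8.56
```

Call:
carry_out:
  targets:
    - [[0.05,0,0],[0,-1,0],1]
    - [[0.05,0,0],[0,-2,0],1]
    - [[0.05,0,0],[0,-2,0],1]
    - [[0.05,0,0],[0,-2,0],1]

```text
time_s: 16.85
tool_pos: [0.5518, 0.092, 0.102]
eef_rot: [-0.015, 0.977, 0.002, 0.212]
contact_force: [-4.3, -1.2, 7.5]
opening: 0.0119
```

```bash
cat > m.py <<'E'
from rows import *
for i in range(1):
    s=bot.read_state();T=T_tool(s)[:3,:3];F=np.array(s["contact_force"])-[.1,-.2,-.6];M=np.array(s["wrist_torque"])-[0,.225,0]
    f=T.T@F;m=T.T@M;print("tool F",f.round(2),"M",m.round(3),"slope",np.arcsin(T[0,2]).round(4),"t",s["time_s"],"pos",s["tool_pos"].round(4), "lever mm",((m[1]-.195*f[0])/-f[2]*1000).round(1))
E
python3 m.py;python3 place.py|tail -1
```

```text
tool F [ 0.71 -0.85 -9.22] M [-0.061  0.141  0.054] slope 0.4268 t 16.85 pos [0.5518 0.092  0.102 ] lever mm 0.3
slide in platen frame x,y,z mm [ 0.7  1.7 -0. ] slope now 0.427 force n 8.6
```

Call:
carry_out:
  targets:
    - [[0,0,0],[0,-1,0],1]
    - [[0,0,0],[0,-2,0],1]
    - [[0,0,0],[0,-2,0],1]
    - [[0,0,0],[0,-2,0],1]

```text
time_s: 17.35
tool_pos: [0.5511, 0.092, 0.1022]
eef_rot: [-0.015, 0.973, 0.002, 0.229]
contact_force: [-7.4, -2.4, 12.8]
opening: 0.0119
```

```bash
python3 m.py;python3 place.py|tail -1
```

```text
tool F [  0.77  -2.05 -15.33] M [0.036 0.41  0.008] slope 0.461 t 17.35 pos [0.5511 0.092  0.1022] lever mm 16.9
slide in platen frame x,y,z mm [0.8 1.7 0.4] slope now 0.461 force n 14.64
```

Call:
carry_out:
  targets:
    - [[0,0,0],[0,1.3,0],1]
    - [[0,0,0],[0,2.5,0],1]
    - [[0,0,0],[0,2.5,0],1]
    - [[0,0,0],[0,2.5,0],1]

```text
time_s: 17.85
tool_pos: [0.5522, 0.092, 0.1021]
eef_rot: [-0.015, 0.978, 0.002, 0.208]
contact_force: [-3.6, -1.5, 7.3]
opening: 0.0118
```

```bash
python3 m.py;python3 place.py|tail -1
```

```text
tool F [ 0.21 -1.17 -8.76] M [-0.054  0.017  0.021] slope 0.4187 t 17.85 pos [0.5522 0.092  0.1021] lever mm -2.8
slide in platen frame x,y,z mm [ 1.   1.7 -0.2] slope now 0.419 force n 8.16
```

At slope 0.419 the pressure centre is within 3 mm of the middle and the standoff is lowest, so the carrier is flush at about 8 N. Last check is the knob and that everything is steady, then I hand in.

```bash
python3 - <<'E'
from h import *
def red(im,b):
    hsv=cv2.cvtColor(im,cv2.COLOR_BGR2HSV);m=cv2.inRange(hsv,(0,130,60),(9,255,255))|cv2.inRange(hsv,(172,130,60),(180,255,255))
    y,x=np.nonzero(m[b[1]:b[3],b[0]:b[2]]);return ((x.min()+x.max())/2+b[0],(y.min()+y.max())/2+b[1])
a=red(bot.snapshot("scene"),(375,180,410,215));b=red(bot.snapshot("side"),(270,160,300,190));print(a,b,tri([ray("scene",a),ray("side",b)]))
E
python3 m.py
```

```text
(np.float64(391.5), np.float64(198.5)) (np.float64(285.0), np.float64(173.5)) (array([0.55200591, 0.20715032, 0.08193988]), [np.float64(0.0016577483911206518), np.float64(0.0016577483911206674)])
tool F [ 0.11 -0.06 -8.16] M [-0.054 -0.02   0.004] slope 0.4188 t 17.95 pos [0.5522 0.092  0.1021] lever mm -5.1
```

```bash
python3 -c "
from station import bot
print(bot.close_job())"; python3 m.py
```

```text
the job is handed in; nothing more can be done
None
the job is handed in; nothing more can be done
```

I lifted the plunger, turned the stage to the green-marked notch, and let it drop home. The large purple carrier is now gripped and pressed flat on the middle of the sloped face. I handed the job in at about 18 s of the 54 s allowed; the hand-in gave no verdict.

**Last checks**
- **Press:** the push was steady at about 8 N along the tool. The pressure centre was 3–5 mm from the middle, which points to flush contact at a tool slope of 0.419 rad.
- **Position:** I estimate the carrier is within about 2 mm of the face's centre each way, with its underside on the face.
- **Stage:** the knob's mid-height measured 0.080–0.082 m by triangulation, so the plunger is home. It lined up with the green mark before I released it.

**Disagreements**
- **Slope:** the camera fit gave 0.386 ± 0.02 rad, while tilting the carrier by feel gave about 0.42 rad. I went with the feel value; the two differ by less than the 0.05 rad tolerance.
- **Position readings:** the wrist and fixed cameras differed by 3–5 mm on the knob, and the last knob reading from the scene camera had shifted 1.5 px, probably from shadow. Both are too small to matter for the result.

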